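Swap three wood carvings onto their matching plinths

ROBOT

A 6-joint arm with a two-finger parallel gripper is mounted at the origin on the work surface. World frame = base frame: x ahead of the robot, y to its left, z up, the work surface at z = 0. Lengths are in m, angles in rad, forces in N, time in s.
With the tool pointing down it reaches from about 0.35 to 0.925 m from the base axis. Payload 6.4 kg.
Tool frame: the origin (TCP) lies midway between the tips of the shut fingers; the grasp point (between the pads) lies 19 mm behind it; z points along the fingers, y is the line along which they close (so a half turn about z gives the same grasp; the last joint's range is limited). The gripper opens to 94 mm and grips with 3 to 60 N. Pads are 16 mm wide; open, the fingers measure 119 mm over their backs; the gripper's body (75 mm by 177 mm) begins 78 mm behind the grasp point.
Start: joints at [1.11, 0.245, 1.558, -0, 1.339, -0.174], TCP at [0.184, 0.623, 0.205] pointing down, gripper open.
Joint ranges: [-3.13, 3.13], [-1.02, 2.26], [0.13, 2.54], [-0.95, 4.09], [0.21, 2.88], [-2.74, 2.74]. Speed limits (rad/s): [2.57, 2.57, 3.14, 3.14, 3.14, 3.14].

INTERFACE

Orientations are given as [roll, pitch, yaw] about the fixed x, y, z axes, in that order (R = Rz(yaw) Ry(pitch) Rx(roll)).
In Python, from rig import get_obs, get_image, camera_info, order gives the robot as it stands.
- The arm moves only by the shell command python3 -m inch 'ROWS'. ROWS is a JSON object whose one key "steps" holds one flat list of numbers, 7 for each row, row after row: the shift along the tool's x, y, z in cm, then the turn, a rotation vector about the tool's x, y, z in degrees, then the opening, from 0 (shut) to 1 (fully open). A call has 1 to 12 rows; each row shifts and turns the commanded pose from where the row before left it, along the tool's axes as they then stand; what a row does not reach is not made up. A row lasts 1/8 s, in which the tool goes at most 62.5 mm and 10.7 degrees, less where a joint would pass 70% of its speed; a pose out of reach is approached as far as the arm can. A call is refused whole if a number of a shift passes 6.25 or a number of a turn 10.7, either way. A call with a gripper value outside its range is refused whole. The fingers move at their own pace and stop on an object; the grip force is fixed at half the most. Time passes only in rows, so rows that do not move let the fingers close. It gives the time, the measured TCP pose, the force, the opening and the grip force at its end, in the units of the state.
- get_obs(): the state, without advancing time (a new reading comes with each control period).
- get_image(name): name is "scene" or "top" or "wrist"; returns the picture (480x640x3 uint8, red, green, blue); there is no depth.
- camera_info(name): a dict with "vertical_fov" (degrees; the focal length in pixels is half the picture's height over the tangent of half this angle, whatever the lens; pixels are square), "cx", "cy" (the principal point, pixels), "R" (3x3) and "t" (3): a world point X has camera coordinates R X + t; the wrist camera has in their place "hand_eye" (4x4, takes a point from camera to tool coordinates, whose origin is the TCP and whose axes are the flange's). Camera axes: x right, y down, z forward; pixel columns grow to the right and rows downward; lengths in m; the calibration is good to about 2 mm. A picture is of the moment at which its call begins: read the wrist's pose just before it. camera_info takes no time and is no camera call.
- order.job_done(): hands the job in; it is judged then, once.
The state is a dict: "time": time; "q": joint angles; "qvel": joint speeds; "joint_torque": joint torques, N m; "tool_pos": TCP position; "eef_rot": TCP orientation; "force": force on the tool from outside, world axes, zero at the start; "ft_torque": the same for the moment, N m; "opening": opening from 0.0 (shut) to 1.0 (fully open); "gripper_force": force on a finger pad.
Only numpy, scipy, OpenCV 4.12 (cv2) and the standard library are available. Lean on these libraries where they do the work, as an engineer would, in place of code of your own. Each camera call takes 0.05 s, during which the arm holds its last target. There are 200 camera calls.

TASK

The three small carvings are standing on one another's plinths. Put each one upright in the middle of its own plinth (the mushroom on the round one, the house on the square one with its foot in line with the plinth's edges, the bear on the oblong one, lengthways), and on the way use the round rubber mat to park a carving: stand it upright about the middle of the mat and let go of it there before moving the next. Set them down gently, never dropping or toppling one, and leave the mallet, the gouge and the big carved head where they are.

Things in the scene. Friction and masses are not known exactly. Their poses are not given: they have to be found in the camera images.
- mushroom: Loose pale-wood mushroom, 81 mm high, about 0.1 to 0.2 kg: round foot disc 70 mm across and 10 mm thick, stem 26 mm thick, cap 58 mm across. The cap's side is upright from 55 to 67 mm above the underside (grip it there, at 60 mm), domed above. Origin: centre of the underside, z up. Starts on another carving's plinth.
- house: Loose pale-wood little house, 0.11 to 0.23 kg: square foot 62 x 62 x 10 mm; walls 40 x 40 mm up to 60 mm, gable roof, ridge along y, 80 mm high, eaves to x = -25 and +25 mm, chimney to 89 mm. Origin: centre of the underside; door on the -x side. The gable walls at y = -20 and +20 mm are flat: grip across y, 45 mm up. Starts on another carving's plinth.
- bear: Loose pale-wood bear on four legs, about 0.1 to 0.21 kg: oblong foot 84 (x) x 46 (y) x 10 mm; body 64 long (x), 34 wide (y), from 33 to 67 mm high, head at -x reaching to x = -59 mm and 86 mm high. Origin: centre of the foot's underside, z up. Grip the body across y, at 50 mm height above the underside, at x = 0 to +10 mm (behind the head). Starts on another carving's plinth.
- round_plinth: Fixed round dark-wood plinth, 92 mm across, 28 mm high, flat top. Origin: centre of the underside.
- square_plinth: Fixed square dark-wood plinth, 92 x 92 mm, 28 mm high, flat top; x and y axes along its edges. Origin: centre of the underside.
- oblong_plinth: Fixed oblong dark-wood plinth, 116 (x) x 76 (y) mm, 28 mm high, flat top; x along its length. Origin: centre of the underside.
- mat: Fixed thin round black rubber mat, 130 mm across, 6 mm high, empty at the start: the free spot. Origin: centre of the underside.
- mallet: Bystander, leave alone: round carver's mallet lying on the bench, head 72 mm across and 130 mm long, handle 150 mm. Origin on the bench under where handle and head meet; the head reaches to x = +130 mm, the handle to x = -150 mm.
- gouge: Bystander, leave alone: gouge about 240 mm long with a wooden handle, lying along its x axis, tip to +x; origin under its middle.
- head: Bystander, leave alone: big carved wooden head with a pointed nose, 158 mm high, 110 mm across, on a round log foot. Origin: centre of the underside.
There are look-alikes about, which are no part of the job. Leave any orange look-alike of the mushroom alone.

How it is judged:
By the outcome, as a careful person would: the job done as asked, in the order asked, and still so for the second after the job is handed in, with the robot touching nothing.
It also fails if it takes over 128 s, if anything falls off the work surface, if the arm or the gripper's body presses on something with over 40 N, if the wrist force passes 120 N, or if a joint passes its speed limit or range.

## Working session

There is one attempt and no reset: what is moved stays moved. The work goes in short steps, Python scripts to look and compute and a shell command to move; the robot and the scene stay as the last step left them, time stands still between calls to the robot, and variables do not carry over. Pictures are saved under pics/ and viewed, at most 14 in all, crops included, and the job is handed in when it is done.

```bash
ls; mkdir -p pics
python3 - <<'E'
from rig import *
import cv2
for n in ["scene","top"]:
    cv2.imwrite(f"pics/{n}0.png",get_image(n)[:,:,::-1]); print(n,camera_info(n))
print(camera_info("wrist")); print(get_obs())
E
```

```text
pics
scene {'vertical_fov': 44.190277196742805, 'cx': 310.86236752674375, 'cy': 235.29621976836057, 'R': array([[-0.6659855 ,  0.7459356 , -0.00658779],
       [ 0.59982401,  0.5302423 , -0.59921137],
       [-0.44347997, -0.4030176 , -0.80056376]]), 't': array([ 0.40466138, -0.33091776,  1.94267625])}
top {'vertical_fov': 51.54588702680674, 'cx': 322.17208459548266, 'cy': 238.30711613905473, 'R': array([[-0.00956974, -0.99976664, -0.01936699],
       [-0.99651648,  0.01113967, -0.08264878],
       [ 0.08284524,  0.01850859, -0.99639054]]), 't': array([0.01041861, 0.60752793, 1.33952489])}
{'vertical_fov': 70.15371007565338, 'cx': 321.94772423419414, 'cy': 236.756712839975, 'hand_eye': array([[-1.25132795e-03, -9.59837146e-01, -2.80554965e-01,
         8.14733079e-02],
       [ 9.99999107e-01, -1.33245634e-03,  9.84272556e-05,
        -6.62936937e-04],
       [-4.68301377e-04, -2.80554591e-01,  9.59837956e-01,
        -1.79502576e-01],
       [ 0.00000000e+00,  0.00000000e+00,  0.00000000e+00,
         1.00000000e+00]])}
{'time': 0.1, 'q': array([ 1.10986712e+00,  2.45711805e-01,  1.55887116e+00, -3.66697783e-05,
        1.33871329e+00, -1.74088240e-01]), 'qvel': array([ 0.00058139, -0.00291646, -0.00224493, -0.00151254,  0.00171828,
       -0.00169867]), 'joint_torque': array([ 6.43589428e-04, -4.16911697e+01, -3.15525484e+01,  6.86298776e-02,
        3.09725292e-02, -4.23243887e-05]), 'tool_pos': array([0.18365416, 0.62295429, 0.20448757]), 'eef_rot': array([-3.13990863e+00, -2.59947387e-04,  2.85475993e+00]), 'force': array([-0.23251678,  0.9255741 , -0.06821776]), 'ft_torque': array([0.00118758, 0.02629748, 0.01850349]), 'gripper_force': 0.0, 'opening': 1.0001902388976724}
```

View pics/top0.png

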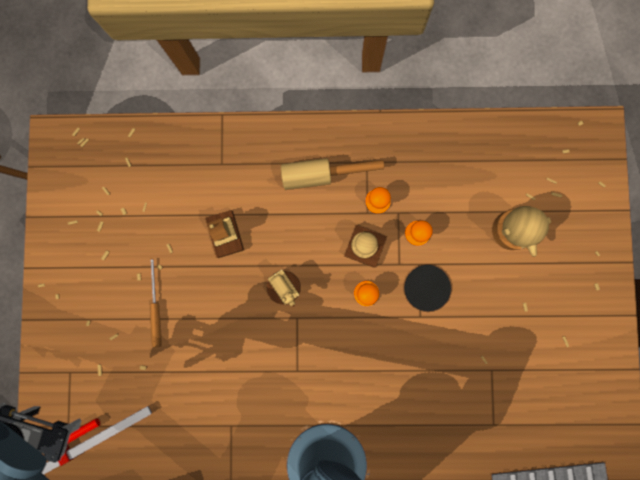

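View pics/scene0.png

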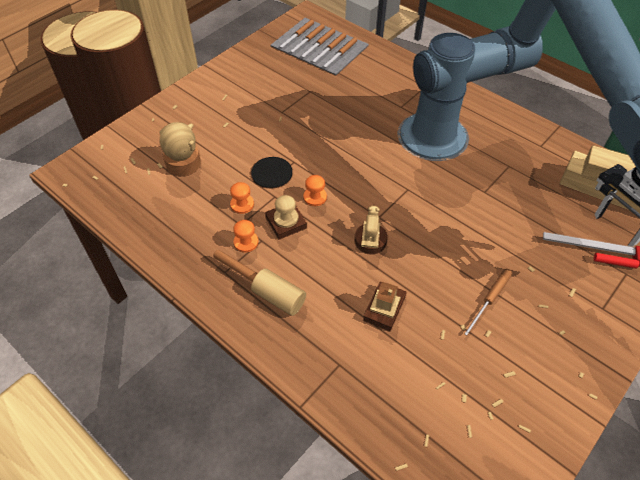

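The top view shows the mushroom on the square plinth (365,245), the house on the oblong one (225,233), the bear on the round one (284,288) and the mat at (428,288). The orange look-alikes are at (379,199), (419,232) and (367,293).

Run:
```python
import cv2
a=cv2.imread("pics/top0.png")
c=lambda x,y:cv2.resize(a[y:y+75,x:x+100],None,fx=4,fy=4,interpolation=cv2.INTER_CUBIC)
import numpy as np
t=np.vstack([np.hstack([c(180,195),c(240,250)]),np.hstack([c(320,205),c(378,250)])])
cv2.imwrite("pics/top1.png",t)
b=cv2.imread("pics/scene0.png")
cv2.imwrite("pics/sc1.png",cv2.resize(b[140:340,215:425],None,fx=3,fy=3,interpolation=cv2.INTER_CUBIC)[:600])
```

```text
(no output)
```

View pics/top1.png

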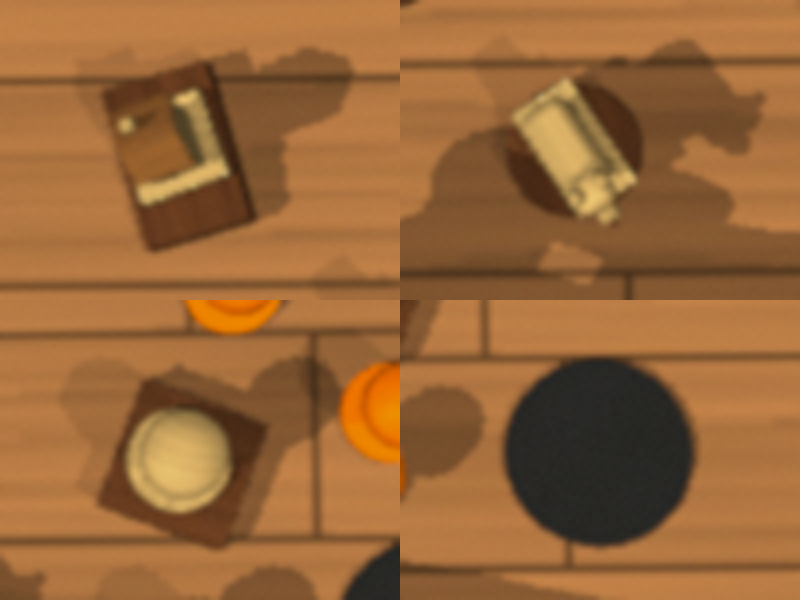

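View pics/sc1.png

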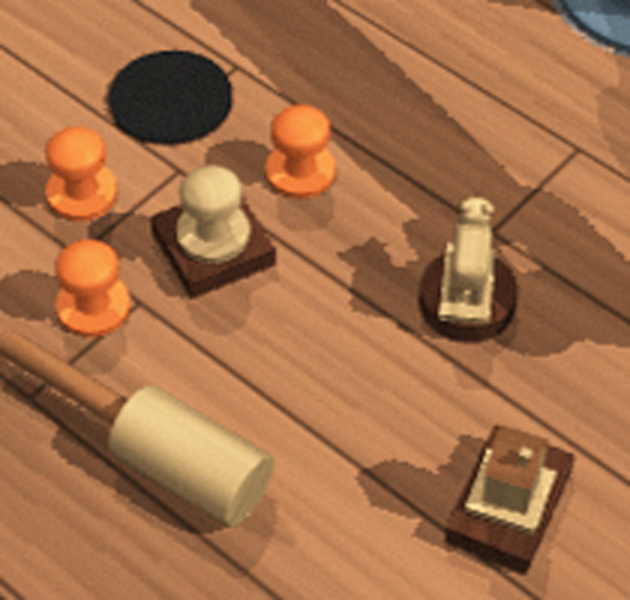

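The crops show all the corners: oblong plinth, house foot, bear foot, round plinth, square plinth, mushroom cap and mat. I'll convert them to world positions.

```bash
cat > h.py <<'E'
import numpy as np
from rig import *
from scipy.spatial.transform import Rotation as Ro
def cam(n,o=None):
    c=camera_info(n); f=240/np.tan(np.radians(c["vertical_fov"])/2)
    if n=="wrist":
        T=np.eye(4);T[:3,:3]=Ro.from_euler("xyz",o["eef_rot"]).as_matrix();T[:3,3]=o["tool_pos"]
        M=T@c["hand_eye"]; R=M[:3,:3].T; t=-R@M[:3,3]
    else: R,t=np.array(c["R"]),np.array(c["t"])
    return f,c["cx"],c["cy"],R,t
def ray(C,u,v,z):
    f,cx,cy,R,t=C; d=R.T@np.array([(u-cx)/f,(v-cy)/f,1]); o=-R.T@t
    return (o+d*(z-o[2])/d[2])[:2]
def proj(C,X):
    f,cx,cy,R,t=C; p=R@np.asarray(X)+t; return np.array([f*p[0]/p[2]+cx,f*p[1]/p[2]+cy])
def go(x,y,z,yaw):
    "shift (cm, tool axes) and turn (deg, tool z) to TCP x,y,z with tool yaw (deg)"
    o=get_obs(); R=Ro.from_euler("xyz",o["eef_rot"]); y0=np.degrees(o["eef_rot"][2])
    s=R.inv().apply(np.array([x,y,z])-o["tool_pos"])*100
    d=-((yaw-y0+90)%180-90)
    print("t%.1f"%o["time"],"shift",s.round(2),"turn z",round(d,1),"q",o["q"].round(2))
E
python3 - <<'E'
from h import *
C=cam("top")
def pts(L,ox,oy,px,py,z): return np.array([ray(C,ox+(a-px+.5)/4-.5,oy+(b-py+.5)/4-.5,z) for a,b in L])
def show(n,P):
    print(n,P.mean(0).round(4)); 
    for i in range(len(P)-1):
        d=P[i+1]-P[i]; print("   ",round(np.hypot(*d)*1e3),"mm dir",round(np.degrees(np.arctan2(d[1],d[0])),1))
show("oblong",pts([(104,92),(207,64),(248,220),(152,250)],180,195,0,0,.028))
show("house foot ctr",pts([(140,205),(195,88)],180,195,0,0,.038))
show("house edge",pts([(140,205),(228,173),(195,88)],180,195,0,0,.038))
show("bear",pts([(513,115),(570,80),(637,185),(580,220)],240,250,400,0,.038))
show("round",pts([(505,150),(642,150)],240,250,400,0,.028)); show("round v",pts([(573,82),(573,217)],240,250,400,0,.028))
show("square",pts([(152,378),(267,428),(222,548),(98,502)],320,205,0,300,.028))
show("mushcap",pts([(179,460)],320,205,0,300,.061))
show("mat",pts([(599.5,452)],378,250,400,300,.006))
for n,u,v in [("o1",379,199),("o2",419,232),("o3",367,293)]: show(n,np.array([ray(C,u,v,.061)]))
E
```

```text
oblong [0.6232 0.2741]
    74 mm dir -75.4
    112 mm dir -165.1
    69 mm dir 106.8
house foot ctr [0.6291 0.2789]
    88 mm dir -24.9
house edge [0.6228 0.2651]
    64 mm dir -70.6
    63 mm dir 21.4
bear [0.4755 0.11  ]
    45 mm dir -59.0
    84 mm dir -147.7
    45 mm dir 120.9
round [0.4752 0.112 ]
    93 mm dir -90.5
round v [0.4757 0.1123]
    91 mm dir 179.8
square [ 0.5861 -0.115 ]
    86 mm dir -114.4
    88 mm dir 158.5
    90 mm dir 69.0
mushcap [ 0.5865 -0.1089]
mat [ 0.4699 -0.284 ]
o1 [ 0.7088 -0.1502]
o2 [ 0.6186 -0.2549]
o3 [ 0.4582 -0.1137]
```

```bash
python3 -c "
from h import *
go(.55,.17,.30,110)"
```

```text
t0.1 shift [-47.95 -33.1   -9.51] turn z 53.6 q [ 1.11  0.25  1.56 -0.    1.34 -0.17]
```

```bash
python3 -m inch '{"steps":[-2,-1.4,-2,0,0,0,1,-4.2,-2.9,-2,0,0,0,1,-4.6,-3.2,-2,0,0,0,1,-4.6,-3.2,-2,0,0,0,1,-4.6,-3.2,-1.5,0,0,0,1,-4.6,-3.2,0,0,0,0,1,-4.6,-3.2,0,0,0,0,1,-4.6,-3.2,0,0,0,0,1,-4.6,-3.2,0,0,0,0,1,-4.6,-3.2,0,0,0,0,1,-3.5,-2.4,0,0,0,0,1,-1.5,-1,0,0,0,0,1]}'
python3 -m inch '{"steps":[-1,-0.5,0,0,0,6,1,0,0,0,0,0,9.5,1,0,0,0,0,0,9.5,1,0,0,0,0,0,9.5,1,0,0,0,0,0,9.5,1,0,0,0,0,0,9.6,1,0,0,0,0,0,0,1,0,0,0,0,0,0,1]}'
python3 - <<'E'
from h import *
import cv2
o=get_obs(); np.save("o1.npy",np.r_[o["tool_pos"],o["eef_rot"]]); print(o["tool_pos"],o["eef_rot"],o["q"])
cv2.imwrite("pics/w1.png",get_image("wrist")[:,:,::-1])
E
```

```text
time: 1.6
tool_pos: [0.5508, 0.1667, 0.2998]
eef_rot: [-3.141, -0.001, 2.852]
force: [0.2, 0.5, 0.1]
opening: 0.999
gripper_force: 0.0
time: 2.6
tool_pos: [0.5579, 0.1612, 0.3003]
eef_rot: [-3.141, -0.0, 1.922]
force: [-0.7, 0.7, -0.7]
opening: 1.004
gripper_force: 0.0
[0.55793758 0.16120666 0.30033156] [-3.14134105e+00 -2.27733447e-04  1.92240678e+00] [ 8.60778046e-02  2.00251932e-02  1.63327410e+00  1.54247148e-04
  1.48859591e+00 -2.65545363e-01]
```

View pics/w1.png

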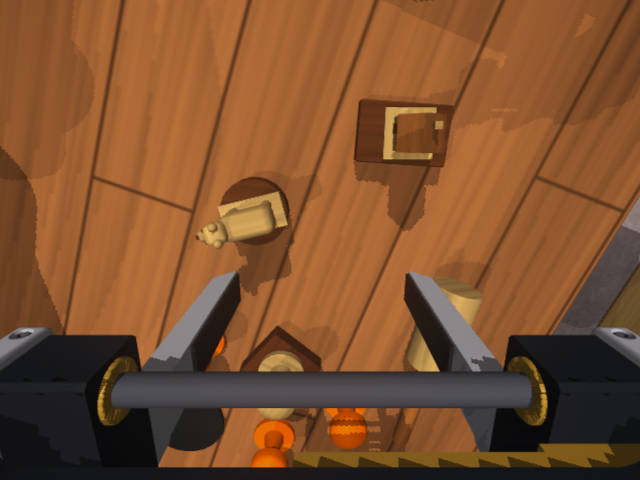

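The wrist view shows the bear at about (245,218) and the house at about (415,133) on their plinths. I'll enlarge both.

Run:
```python
import cv2,numpy as np
a=cv2.imread("pics/w1.png")
c=lambda x,y:cv2.resize(a[y:y+100,x:x+110],(396,360),interpolation=cv2.INTER_CUBIC)
cv2.imwrite("pics/w2.png",np.hstack([c(190,165),c(350,80)]))
```

```text
(no output)
```

View pics/w2.png

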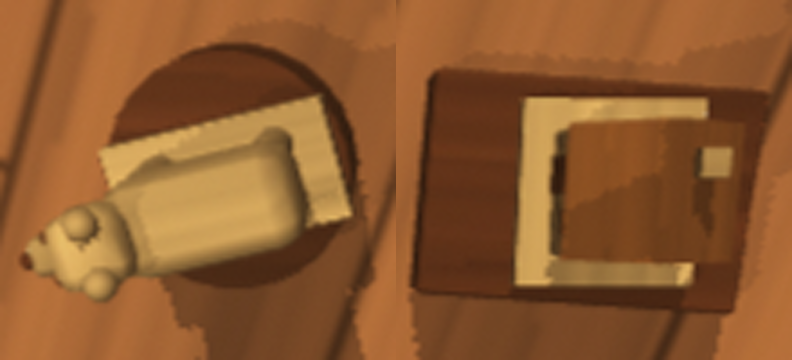

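```bash
python3 - <<'E'
from h import *
o=np.load("o1.npy"); C=cam("wrist",dict(tool_pos=o[:3],eef_rot=o[3:]))
def pts(L,ox,oy,px,z): return np.array([ray(C,ox+(a-px+.5)/3.6-.5,oy+(b+.5)/3.6-.5,z) for a,b in L])
def show(n,P):
    print(n,P.mean(0).round(4)); 
    for i in range(len(P)-1):
        d=P[i+1]-P[i]; print("   ",round(np.hypot(*d)*1e3),"mm dir",round(np.degrees(np.arctan2(d[1],d[0])),1))
show("bear ctr",pts([(100,150),(352,216)],190,165,0,.038)); show("bear",pts([(100,150),(320,95),(352,216)],190,165,0,.038))
show("round",pts([(230,43),(230,288)],190,165,0,.028)); show("round",pts([(108,160),(350,160)],190,165,0,.028))
show("house ctr",pts([(514,286),(708,97)],350,80,396,.038)); show("house",pts([(708,97),(525,97),(514,286)],350,80,396,.038))
show("obl ",pts([(437,70),(768,92),(732,312),(416,290)],350,80,396,.028))
show("roof",pts([(565,120),(743,122),(740,262),(565,262)],350,80,396,.062))
go(.5865,-.1089,.16,163)
E
python3 -c "
import cv2;a=cv2.imread('pics/w1.png');cv2.imwrite('pics/w3.png',cv2.resize(a[90:175,345:465],None,fx=6.5,fy=6.5,interpolation=cv2.INTER_CUBIC))"
```

```text
bear ctr [0.4782 0.1124]
    94 mm dir 4.9
bear [0.4856 0.1266]
    83 mm dir 34.0
    46 mm dir -57.1
round [0.4765 0.1152]
    94 mm dir -73.1
round [0.4752 0.1183]
    90 mm dir 20.1
house ctr [0.6295 0.2784]
    88 mm dir 65.0
house [0.6164 0.2846]
    62 mm dir -159.9
    62 mm dir -70.5
obl  [0.625  0.2768]
    114 mm dir 16.5
    75 mm dir -73.8
    115 mm dir -163.8
roof [0.6375 0.2814]
    57 mm dir 19.5
    44 mm dir -65.4
    58 mm dir -159.9
t2.6 shift [-26.33  -6.6   14.04] turn z -52.9 q [ 0.09  0.02  1.63  0.    1.49 -0.27]
```

View pics/w3.png

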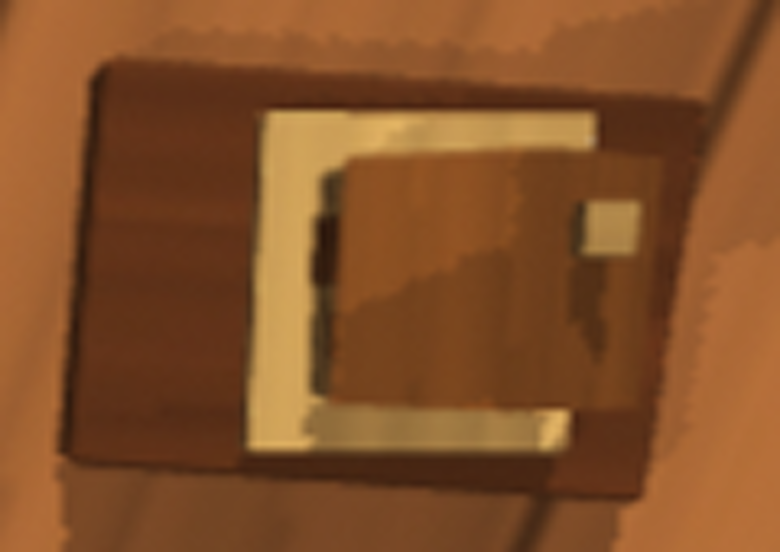

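The door is on the left of the house in the wrist view and the ridge runs vertically in the image, so I'll grip the house along image-vertical (closing direction about 110°). First I go over the mushroom.

```bash
python3 -m inch '{"steps":[-2,-0.5,0,0,0,0,1,-4.5,-1.1,0,0,0,0,1,-5,-1.3,1,0,0,0,1,-5,-1.3,2,0,0,0,1,-5,-1.2,2.5,0,0,0,1,-3.3,-0.9,2.5,0,0,0,1,-1.5,-0.3,2,0,0,0,1,0,0,0,0,0,0,1,0,0,0,0,0,0,1]}'
python3 - <<'E'
from h import *
import cv2
o=get_obs(); np.save("o2.npy",np.r_[o["tool_pos"],o["eef_rot"]])
a=get_image("wrist")[:,:,::-1]; C=cam("wrist",o)
cv2.imwrite("pics/w4.png",a)
for x in ([.5865,-.1089,.061],[.5865,-.1089,.038],[.5861,-.115,.028]): print(proj(C,x))
go(.5865,-.1089,.069,110)
E
```

```text
time: 3.78
tool_pos: [0.5865, -0.1083, 0.2015]
eef_rot: [3.14, 0.001, 1.92]
force: [0.1, 0.1, -0.6]
opening: 1.002
gripper_force: 0.0
[321.58341779 225.0020696 ]
[321.57277672 219.4698873 ]
[319.25706722 222.41434952]
t3.8 shift [-0.04 -0.07 13.28] turn z 0.1 q [-0.37  0.12  1.7   0.    1.31 -0.72]
```

View pics/w4.png

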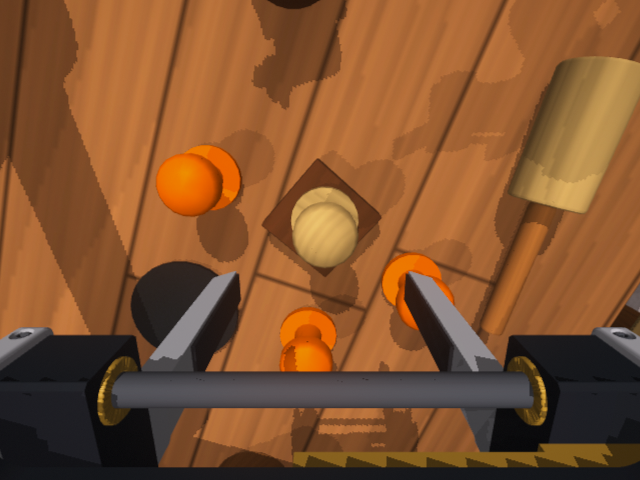

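The cap centre is at about (325,235) and the foot at about (325,215). My cap height left out the plinth, so I recompute with z = 0.089.

Run:
```python
from h import *
o=np.load("o2.npy"); C=cam("wrist",dict(tool_pos=o[:3],eef_rot=o[3:]))
T=cam("top")
print("cap top",ray(T,320+179.5/4-.5,205+160.5/4-.5,.089),"cap wrist",ray(C,325,235.5,.089))
S=np.array([ray(C,u,v,.028) for u,v in [(318,159),(380,216),(325,276),(263,225)]])
print("sq",S.mean(0),S, np.degrees(np.arctan2(*(np.roll(S,-1,0)-S).T[::-1])))
print("foot L/R", ray(C,291,218,.038),ray(C,359,218,.038),"mid",ray(C,325,220,.038))
m=ray(C,325,235.5,.089); go(m[0],m[1],.069,110)
```

```text
cap top [ 0.58452657 -0.10706967] cap wrist [ 0.59018539 -0.11019072]
sq [ 0.58759192 -0.1121758 ] [[ 0.56256586 -0.053496  ]
 [ 0.6441097  -0.08652724]
 [ 0.61294689 -0.17058203]
 [ 0.53074525 -0.13809793]] [ -22.05156146 -110.34195845  158.43726747   69.38763511]
foot L/R [ 0.55640396 -0.11816787] [ 0.62217656 -0.09430364] mid [ 0.59001187 -0.10822257]
t3.8 shift [-0.29  0.24 13.28] turn z 0.1 q [-0.37  0.12  1.7   0.    1.31 -0.72]
```

```bash
python3 -m inch '{"steps":[-0.1,0.15,2,0,0,0,1,0,0,3,0,0,0,1,0,0,3,0,0,0,1,0,0,2.5,0,0,0,1,0,0,1.7,0,0,0,1,0,0,1.05,0,0,0,1,0,0,0,0,0,0,1,0,0,0,0,0,0,0,0,0,0,0,0,0,0,0,0,0,0,0,0,0,0,0,0,0,0,0,0,0,0,0,0,0,0,0]}'
python3 -m inch '{"steps":[0,0,0,0,0,0,0,0,0,0,0,0,0,0,0,0,-0.3,0,0,0,0,0,0,-0.7,0,0,0,0,0,0,-1,0,0,0,0,0,0,0,0,0,0,0]}'
python3 -c "
from h import *
go(.4699,-.284,.16,110)"
```

```text
time: 5.32
tool_pos: [0.5881, -0.1096, 0.0683]
eef_rot: [3.141, 0.0, 1.919]
force: [0.4, 0.1, 1.1]
opening: 0.606
gripper_force: 30.0
time: 6.08
tool_pos: [0.5886, -0.1098, 0.0893]
eef_rot: [3.14, 0.002, 1.919]
force: [-0.0, 0.2, -1.5]
opening: 0.609
gripper_force: 30.0
t6.1 shift [-12.33 -17.09  -7.08] turn z -0.0 q [-0.37  0.26  1.77 -0.    1.11 -0.72]
```

```bash
python3 -m inch '{"steps":[0,0,-2,0,0,0,0,0,0,-3,0,0,0,0,0,0,-2,0,0,0,0,-1.3,-1.7,0,0,0,0,0,-2.5,-3.5,0,0,0,0,0,-2.7,-3.8,0,0,0,0,0,-2.7,-3.8,0,0,0,0,0,-2,-2.7,0,0,0,0,0,-1.1,-1.6,0,0,0,0,0,0,0,0,0,0,0,0,0,0,0,0,0,0,0]}'
python3 -m inch '{"steps":[0,0,1.5,0,0,0,0,0,0,2.5,0,0,0,0,0,0,2.5,0,0,0,0,0,0,2,0,0,0,0,0,0,1.2,0,0,0,0,0,0,0.8,0,0,0,0,0,0,0.4,0,0,0,0,0,0,0,0,0,0,0,0,0,0,0,0,0,0]}'
python3 -c "
from h import *
go(.4699,-.284,.0463,110)"
```

```text
time: 7.45
tool_pos: [0.4692, -0.2828, 0.1576]
eef_rot: [-3.142, -0.001, 1.92]
force: [0.6, -0.0, -2.1]
opening: 0.607
gripper_force: 30.0
time: 8.57
tool_pos: [0.4694, -0.2839, 0.0496]
eef_rot: [3.141, 0.001, 1.919]
force: [-0.2, 0.1, -1.6]
opening: 0.606
gripper_force: 30.0
t8.6 shift [-0.03  0.04  0.33] turn z -0.0 q [-0.75  0.21  1.91 -0.    1.02 -1.1 ]
```

```bash
python3 -m inch '{"steps":[0,0,0.15,0,0,0,0,0,0,0.1,0,0,0,0,0,0,0.05,0,0,0,0,0,0,0,0,0,0,0]}'
python3 -m inch '{"steps":[0,0,0.05,0,0,0,0,0,0,0,0,0,0,0]}'
```

```text
time: 9.07
tool_pos: [0.4691, -0.2836, 0.0463]
eef_rot: [-3.141, 0.0, 1.919]
force: [-1.2, 1.4, 2.7]
opening: 0.604
gripper_force: 30.0
time: 9.32
tool_pos: [0.4691, -0.2836, 0.0463]
eef_rot: [-3.141, -0.0, 1.919]
force: [-3.5, 1.9, 6.9]
opening: 0.611
gripper_force: 30.0
```

```bash
python3 -m inch '{"steps":[0,0,0,0,0,0,0.65,0,0,0,0,0,0,0.75,0,0,0,0,0,0,1,0,0,0,0,0,0,1,0,0,0,0,0,0,1,0,0,-1,0,0,0,1,0,0,-3,0,0,0,1,0,0,-5,0,0,0,1,0,0,-4,0,0,0,1,0,0,-2,0,0,0,1,0,0,0,0,0,0,1]}'
python3 - <<'E'
from h import *
import cv2
o=get_obs();T=cam("top")
a=get_image("top")[:,:,::-1];cv2.imwrite("pics/top2.png",a)
print(o["tool_pos"]); go(.6293,.2787,.2,19.6)
E
```

```text
time: 10.7
tool_pos: [0.47, -0.2844, 0.1981]
eef_rot: [3.139, 0.004, 1.919]
force: [-0.3, -0.3, 0.2]
opening: 1.0
gripper_force: 0.0
[ 0.47004651 -0.28439016  0.19805362]
t10.8 shift [47.39 34.24 -0.43] turn z -89.6 q [-0.75  0.02  1.83  0.    1.3  -1.1 ]
```

```bash
python3 -m inch '{"steps":[2,1.5,0,0,0,0,1,4,2.9,0,0,0,0,1,4.8,3.5,0,0,0,0,1,4.8,3.5,0,0,0,0,1,4.8,3.5,0,0,0,0,1,4.8,3.5,0,0,0,0,1,4.8,3.5,0,0,0,0,1,4.8,3.5,0,0,0,0,1,4.8,3.5,0,0,0,0,1,4,2.7,0,0,0,0,1,2.5,1.8,0,0,0,0,1,1.3,0.4,0,0,0,0,1]}'
python3 -m inch '{"steps":[0,0,0,0,0,6,1,0,0,0,0,0,10,1,0,0,0,0,0,10,1,0,0,0,0,0,10,1,0,0,0,0,0,10,1,0,0,0,0,0,10,1,0,0,0,0,0,10,1,0,0,0,0,0,10,1,0,0,0,0,0,9.4,1,0,0,0,0,0,5,1,0,0,0,0,0,0,1]}'
python3 - <<'E'
from h import *
import cv2
o=get_obs(); np.save("o3.npy",np.r_[o["tool_pos"],o["eef_rot"]])
go(.6293,.2787,.054,19.6)
a=get_image("wrist")[:,:,::-1]; cv2.imwrite("pics/w5.png",a)
C=cam("wrist",o)
R=lambda h,X:np.r_[np.array([.6293,.2787])+[[np.cos(h),-np.sin(h)],[np.sin(h),np.cos(h)]]@np.array(X[:2]),X[2]]
b=a.copy()
h=np.radians(20)
for z,s in ((.038,.031),):
    P=np.array([proj(C,R(h,(i*s,j*s,z))) for i,j in ((1,1),(1,-1),(-1,-1),(-1,1))]);cv2.polylines(b,[(P*16).astype(int)],1,(0,255,0),1,4,4)
for x,y in ((.02,.02),(.02,-.02),(-.02,.02),(-.02,-.02)):
    P=np.array([proj(C,R(h,(x,y,z))) for z in (.038,.088)]);cv2.polylines(b,[(P*16).astype(int)],0,(255,0,0),1,4,4)
h=np.radians(15.8)
P=np.array([proj(C,np.r_[np.array([.6245,.276])+[[np.cos(h),-np.sin(h)],[np.sin(h),np.cos(h)]]@np.array([i*.058,j*.038]),.028]) for i,j in ((1,1),(1,-1),(-1,-1),(-1,1))]);cv2.polylines(b,[(P*16).astype(int)],1,(0,255,255),1,4,4)
u,v=proj(C,[.6293,.2787,.04]).astype(int);print(u,v)
cv2.imwrite("pics/w6.png",cv2.resize(b[max(v-90,0):v+90,u-120:u+120],None,fx=3.3,fy=3.3))
E
```

```text
time: 12.25
tool_pos: [0.624, 0.2785, 0.1932]
eef_rot: [-3.138, -0.0, 1.921]
force: [-0.2, -0.3, -0.2]
opening: 1.004
gripper_force: 0.0
time: 13.62
tool_pos: [0.6243, 0.2765, 0.1945]
eef_rot: [3.142, 0.002, 0.342]
force: [1.0, -0.9, 0.2]
opening: 1.0
gripper_force: 0.0
t13.6 shift [ 0.57 -0.04 14.05] turn z -0.0 q [ 0.25  0.33  1.47 -0.    1.34  1.48]
320 216
```

View pics/w6.png

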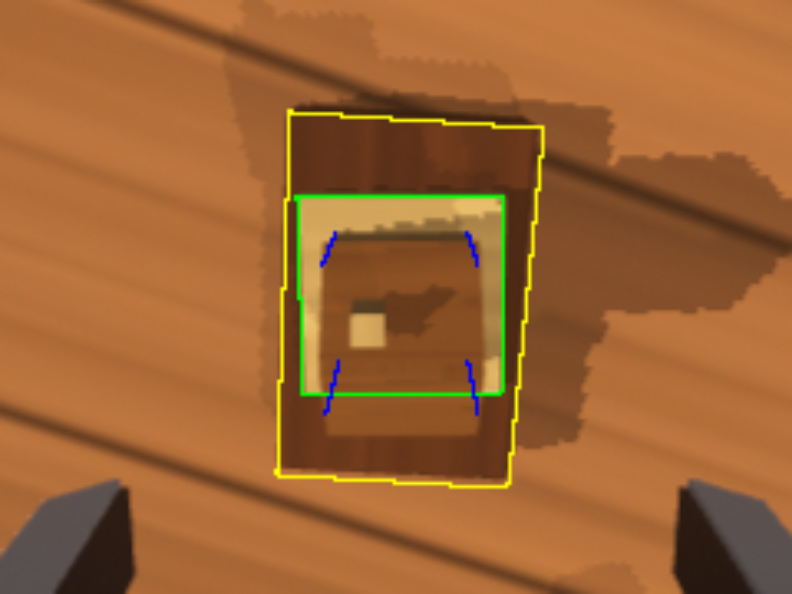

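The overlay shows the model outlines of the house foot and the oblong plinth fitting within about 1 mm. I'll descend and grip.

```bash
python3 -m inch '{"steps":[0.57,-0.04,2,0,0,0,1,0,0,3,0,0,0,1,0,0,3,0,0,0,1,0,0,3,0,0,0,1,0,0,1.8,0,0,0,1,0,0,0.8,0,0,0,1,0,0,0.35,0,0,0,1,0,0,0,0,0,0,1,0,0,0,0,0,0,0,0,0,0,0,0,0,0,0,0,0,0,0,0,0,0,0,0,0,0,0,0]}'
python3 -m inch '{"steps":[0,0,0,0,0,0,0,0,0,0,0,0,0,0,0,0,0,0,0,0,0]}'
python3 -m inch '{"steps":[0,0,-0.3,0,0,0,0,0,0,-0.7,0,0,0,0,0,0,-1.5,0,0,0,0,0,0,-3,0,0,0,0,0,0,-4,0,0,0,0,0,0,-2.5,0,0,0,0,0,0,0,0,0,0,0]}'
python3 -c "
from h import *
go(.587,-.1135,.15,67.8)"
```

```text
time: 15.18
tool_pos: [0.6301, 0.2797, 0.0561]
eef_rot: [-3.142, -0.0, 0.342]
force: [0.1, 0.3, -0.3]
opening: 0.612
gripper_force: 0.0
time: 15.55
tool_pos: [0.6301, 0.2797, 0.0559]
eef_rot: [3.142, 0.0, 0.342]
force: [-0.2, -1.0, 0.4]
opening: 0.422
gripper_force: 30.0
time: 16.42
tool_pos: [0.632, 0.2802, 0.1801]
eef_rot: [3.141, -0.007, 0.342]
force: [-0.2, 0.2, -2.0]
opening: 0.426
gripper_force: 30.0
t16.4 shift [-17.45  35.59   2.91] turn z -48.2 q [0.25 0.36 1.47 0.   1.31 1.48]
```

```bash
python3 -m inch '{"steps":[-1,1.8,0,0,0,0,0,-2.3,4.1,0,0,0,0,0,-2.7,5,0,0,0,0,0,-2.7,5,0,0,0,0,0,-2.7,5,0,0,0,0,0,-2.7,5,0,0,0,0,0,-2.7,5,0,0,0,0,0,-2.7,5,0,0,0,0,0,-2.2,3.8,0,0,0,0,0,-1.2,1.9,0,0,0,0,0,-0.6,0.8,0,0,0,0,0,0,0,0,0,0,0,0]}'
python3 -m inch '{"steps":[0,0,0,0,0,-5,0,0,0,0,0,0,-9,0,0,0,0,0,0,-10,0,0,0,0,0,0,-10,0,0,0,0,0,0,-9,0,0,0,0,0,0,-5.2,0,0,0,0,0,0,0,0,0,0,0,0,0,0,0]}'
cat >> h.py <<'E'
import cv2
def outline(C,b,x,y,h,a,c,z,col=(0,255,0)):
    h=np.radians(h)
    X=[(i*a,j*c) for i,j in ((1,1),(1,-1),(-1,-1),(-1,1))] if c else [(a*np.cos(t),a*np.sin(t)) for t in np.linspace(0,6.283,60)]
    P=np.array([proj(C,[x+u*np.cos(h)-v*np.sin(h),y+u*np.sin(h)+v*np.cos(h),z]) for u,v in X])
    cv2.polylines(b,[(P*16).round().astype(int)],1,col,1,4,4)
E
python3 - <<'E'
from h import *
o=get_obs(); np.save("o4.npy",np.r_[o["tool_pos"],o["eef_rot"]])
a=get_image("wrist")[:,:,::-1].copy(); cv2.imwrite("pics/w7.png",a)
C=cam("wrist",o); outline(C,a,.587,-.1135,-21.5,.046,.046,.028)
u,v=proj(C,[.587,-.1135,.028]).astype(int); print(u,v,o["tool_pos"],o["eef_rot"])
v0=max(v-90,0);cv2.imwrite("pics/w8.png",cv2.resize(a[v0:v0+180,u-120:u+120],None,fx=3.3,fy=3.3)); print(u-120,v0)
E
```

```text
time: 17.92
tool_pos: [0.5497, -0.1985, 0.1749]
eef_rot: [-3.14, 0.001, 0.341]
force: [0.5, 0.5, -2.0]
opening: 0.422
gripper_force: 30.0
time: 18.92
tool_pos: [0.5507, -0.1978, 0.1758]
eef_rot: [-3.141, -0.0, 1.182]
force: [-0.4, -0.0, -1.4]
opening: 0.426
gripper_force: 30.0
323 125 [ 0.55069575 -0.19782607  0.17575673] [-3.14122635e+00 -8.66557380e-05  1.18240928e+00]
203 35
```

View pics/w8.png

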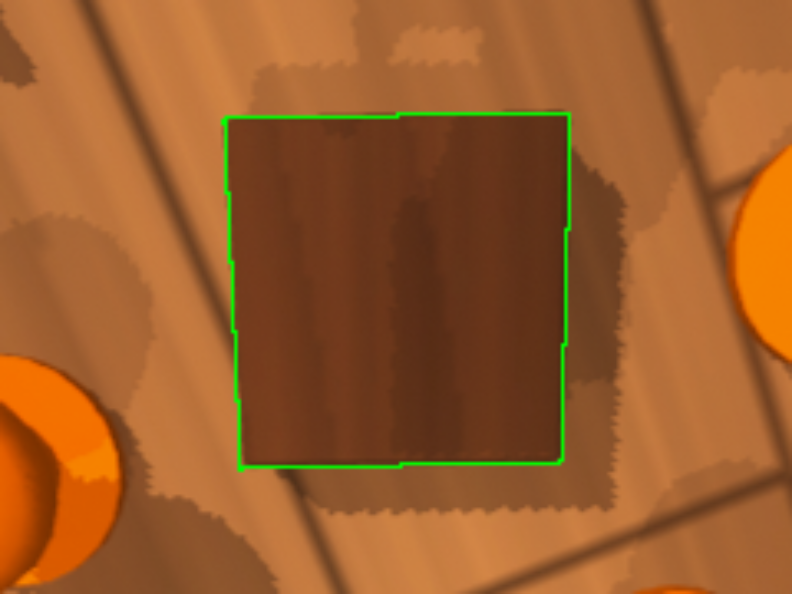

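The outline fits the empty square plinth: centre (0.587, -0.1135), edges at 68.5°.

```bash
python3 -c "
from h import *
go(.5874,-.1125,.057,68.5)"
```

```text
t19.0 shift [ 9.3   0.17 11.88] turn z -0.8 q [-0.54  0.12  1.75  0.    1.27 -0.15]
```

```bash
python3 -m inch '{"steps":[1.5,0.17,0,0,0,-0.8,0,3,0,0,0,0,0,0,3,0,0,0,0,0,0,1.8,0,0,0,0,0,0,0,0,1.5,0,0,0,0,0,0,2.5,0,0,0,0,0,0,2.5,0,0,0,0,0,0,2,0,0,0,0,0,0,1.5,0,0,0,0,0,0,0.8,0,0,0,0,0,0,0.5,0,0,0,0,0,0,0,0,0,0,0]}'
python3 -c "
from h import *
go(.5874,-.1125,.056,68.5)"
```

```text
time: 20.48
tool_pos: [0.5867, -0.1127, 0.0632]
eef_rot: [3.141, 0.0, 1.197]
force: [-0.8, -0.6, -1.0]
opening: 0.423
gripper_force: 30.0
t20.5 shift [0.05 0.06 0.72] turn z 0.1 q [-0.38  0.29  1.78 -0.    1.07 -0.01]
```

```bash
python3 -m inch '{"steps":[0.05,0.06,0.2,0,0,0,0,0,0,0.2,0,0,0,0,0,0,0.15,0,0,0,0,0,0,0.1,0,0,0,0,0,0,0,0,0,0,0]}'
python3 -m inch '{"steps":[0,0,0.06,0,0,0,0,0,0,0,0,0,0,0]}'
```

```text
time: 21.1
tool_pos: [0.5871, -0.1124, 0.0563]
eef_rot: [-3.141, 0.0, 1.197]
force: [-0.5, 0.6, -0.7]
opening: 0.421
gripper_force: 30.0
time: 21.35
tool_pos: [0.5872, -0.1124, 0.0559]
eef_rot: [3.141, 0.0, 1.197]
force: [0.5, -0.5, -0.8]
opening: 0.426
gripper_force: 30.0
```

```bash
python3 -m inch '{"steps":[0,0,0.05,0,0,0,0,0,0,0,0,0,0,0]}'
python3 -m inch '{"steps":[0,0,0.04,0,0,0,0,0,0,0,0,0,0,0]}'
```

```text
time: 21.6
tool_pos: [0.5873, -0.1124, 0.0559]
eef_rot: [-3.142, 0.0, 1.197]
force: [-2.5, 0.3, 3.9]
opening: 0.423
gripper_force: 30.0
time: 21.85
tool_pos: [0.5873, -0.1125, 0.0559]
eef_rot: [-3.141, 0.0, 1.197]
force: [-4.5, 1.2, 7.2]
opening: 0.423
gripper_force: 30.0
```

```bash
python3 -m inch '{"steps":[0,0,0,0,0,0,0.47,0,0,0,0,0,0,0.55,0,0,0,0,0,0,1,0,0,0,0,0,0,1,0,0,0,0,0,0,1,0,0,-1,0,0,0,1,0,0,-3,0,0,0,1,0,0,-5,0,0,0,1,0,0,-4,0,0,0,1,0,0,-1.5,0,0,0,1,0,0,0,0,0,0,1]}'
python3 -c "
from h import *
go(.4804,.1137,.2,33)"
```

```text
time: 23.22
tool_pos: [0.5875, -0.1125, 0.2006]
eef_rot: [3.14, 0.0, 1.197]
force: [-0.3, -0.2, 0.1]
opening: 0.999
gripper_force: 0.0
t23.2 shift [ 17.14 -18.24   0.03] turn z 35.6 q [-0.38  0.13  1.7  -0.    1.31 -0.  ]
```

```bash
python3 -m inch '{"steps":[1.5,-1.6,0,0,0,0,1,3.5,-3.7,0,0,0,0,1,4,-4.3,0,0,0,0,1,4,-4.3,0,0,0,0,1,2.7,-2.9,0,0,0,0,1,1.4,-1.4,0,0,0,0,1,0,0,0,0,0,8,1,0,0,0,0,0,10,1,0,0,0,0,0,10,1,0,0,0,0,0,7.6,1,0,0,0,0,0,0,1,0,0,0,0,0,0,1]}'
python3 - <<'E'
from h import *
o=get_obs(); np.save("o5.npy",np.r_[o["tool_pos"],o["eef_rot"]])
a=get_image("wrist")[:,:,::-1].copy(); cv2.imwrite("pics/w9.png",a)
C=cam("wrist",o); outline(C,a,.477,.1115,33,.042,.023,.038); outline(C,a,.4757,.1135,0,.046,0,.028,(0,255,255))
u,v=proj(C,[.477,.1115,.028]).astype(int); print(u,v,o["tool_pos"],o["eef_rot"])
v0=max(v-90,0);cv2.imwrite("pics/w10.png",cv2.resize(a[v0:v0+180,u-120:u+120],None,fx=3.3,fy=3.3)); print(u-120,v0)
go(.4804,.1137,.059,33)
E
```

```text
time: 24.72
tool_pos: [0.48, 0.1132, 0.1993]
eef_rot: [-3.141, 0.001, 0.577]
force: [0.2, 0.9, 0.4]
opening: 0.999
gripper_force: 0.0
321 220 [0.47995995 0.11318467 0.19934766] [-3.14104625e+00  9.55726303e-04  5.77012922e-01]
201 130
t24.8 shift [ 0.07 -0.02 14.05] turn z 0.0 q [ 0.   -0.12  1.96 -0.    1.31  1.  ]
```

View pics/w10.png

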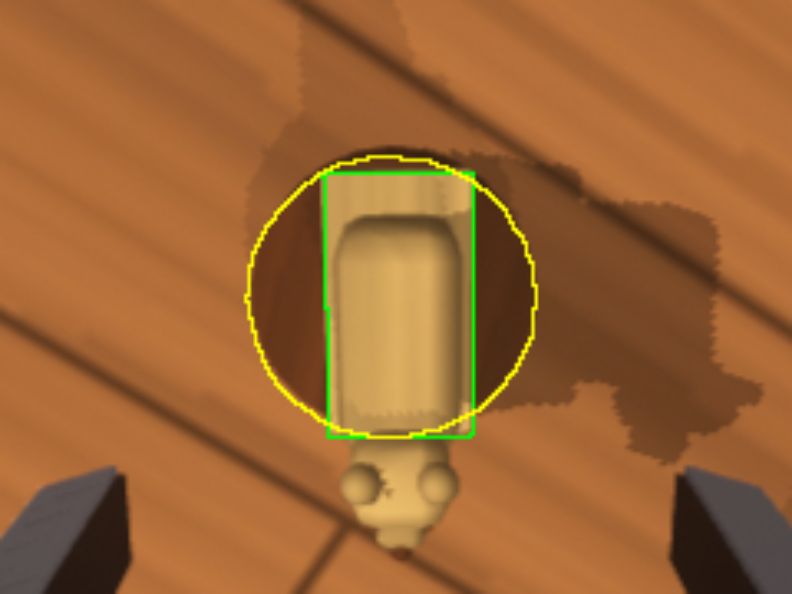

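The overlay fits the bear's foot. I'll descend and grip the body.

```bash
python3 -m inch '{"steps":[0.07,0,2,0,0,0,1,0,0,3,0,0,0,1,0,0,3,0,0,0,1,0,0,3,0,0,0,1,0,0,1.8,0,0,0,1,0,0,0.8,0,0,0,1,0,0,0.45,0,0,0,1,0,0,0,0,0,0,1,0,0,0,0,0,0,0,0,0,0,0,0,0,0,0,0,0,0,0,0,0,0,0,0,0,0,0,0]}'
python3 -m inch '{"steps":[0,0,0,0,0,0,0,0,0,0,0,0,0,0,0,0,0,0,0,0,0,0,0,0,0,0,0,0]}'
python3 -m inch '{"steps":[0,0,-0.3,0,0,0,0,0,0,-0.7,0,0,0,0,0,0,-1.5,0,0,0,0,0,0,-3,0,0,0,0,0,0,-3,0,0,0,0,0,0,-1.5,0,0,0,0,0,0,0,0,0,0,0]}'
python3 -c "
from h import *
go(.54,.19,.16,15.8)"
```

```text
time: 26.28
tool_pos: [0.4809, 0.1137, 0.0596]
eef_rot: [3.141, -0.0, 0.575]
force: [0.6, 0.3, -0.2]
opening: 0.614
gripper_force: 0.0
time: 26.78
tool_pos: [0.4808, 0.1137, 0.0594]
eef_rot: [-3.142, 0.0, 0.575]
force: [-0.1, 0.1, -0.2]
opening: 0.362
gripper_force: 30.0
time: 27.65
tool_pos: [0.4817, 0.1137, 0.1608]
eef_rot: [3.14, -0.002, 0.575]
force: [-0.2, 0.1, -1.5]
opening: 0.36
gripper_force: 30.0
t27.6 shift [ 9.05 -3.23  0.1 ] turn z 17.2 q [ 0.   -0.08  1.99  0.    1.23  1.  ]
```

```bash
python3 -m inch '{"steps":[1.5,-0.4,0,0,0,0,0,3.5,-0.9,0,0,0,0,0,4.8,-1.3,0,0,0,0,0,4.8,-1.3,0,0,0,0,0,3.5,-1,0,0,0,0,0,2,-0.5,0,0,0,0,0,1.1,-0.3,0,0,0,4,0,0,0,0,0,0,8,0,0,0,0,0,0,5.2,0,0,0,0,0,0,0,0,0,0,0,0,0,0,0,0]}'
python3 - <<'E'
from h import *
o=get_obs();a=get_image("wrist")[:,:,::-1].copy(); cv2.imwrite("pics/w11.png",a)
go(.6284,.2771,.0594,15.8)
E
```

```text
t27.7 shift [21.28 -5.68 10.  ] turn z 17.2 q [ 0.   -0.08  1.99 -0.    1.23  1.  ]schema error: expected a multiple of 7 numbers
```

```bash
python3 -m inch '{"steps":[1.5,-0.4,0,0,0,0,0,3.5,-0.9,0,0,0,0,0,4.8,-1.3,0,0,0,0,0,4.8,-1.3,0,0,0,0,0,3.5,-1,0,0,0,0,0,2,-0.5,0,0,0,0,0,1.1,-0.3,0,0,0,4,0,0,0,0,0,0,8,0,0,0,0,0,0,5.2,0,0,0,0,0,0,0,0,0,0,0,0,0,0,0]}'
python3 -c "
from h import *
go(.6284,.2771,.0594,15.8)"
```

```text
time: 29.08
tool_pos: [0.6274, 0.2772, 0.1584]
eef_rot: [-3.141, 0.001, 0.277]
force: [-1.1, 0.4, -1.0]
opening: 0.362
gripper_force: 30.0
t29.1 shift [0.11 0.04 9.9 ] turn z 0.1 q [0.25 0.37 1.49 0.   1.28 1.55]
```

```bash
python3 -m inch '{"steps":[0.11,0.04,1.5,0,0,0,0,0,0,2.5,0,0,0,0,0,0,2.5,0,0,0,0,0,0,1.5,0,0,0,0,0,0,0.8,0,0,0,0,0,0,0.5,0,0,0,0,0,0,0,0,0,0,0,0,0,0,0,0,0,0]}'
python3 -c "
from h import *
go(.6284,.2771,.0594,15.8)"
```

```text
time: 30.08
tool_pos: [0.6294, 0.2769, 0.0674]
eef_rot: [3.142, -0.002, 0.275]
force: [-0.6, -0.5, -1.2]
opening: 0.36
gripper_force: 30.0
t30.1 shift [-0.09 -0.04  0.8 ] turn z -0.0 q [ 0.25  0.47  1.54 -0.    1.13  1.55]
```

```bash
python3 -m inch '{"steps":[-0.05,0,0.2,0,0,0,0,0,0,0.2,0,0,0,0,0,0,0.15,0,0,0,0,0,0,0.1,0,0,0,0,0,0,0.05,0,0,0,0,0,0,0,0,0,0,0]}'
python3 -m inch '{"steps":[0,0,0.08,0,0,0,0,0,0,0,0,0,0,0]}'
```

```text
time: 30.82
tool_pos: [0.6284, 0.2766, 0.0595]
eef_rot: [-3.142, -0.0, 0.275]
force: [-0.0, -0.4, -1.8]
opening: 0.356
gripper_force: 30.0
time: 31.08
tool_pos: [0.6286, 0.2767, 0.0595]
eef_rot: [3.142, -0.0, 0.275]
force: [-3.5, -0.7, 4.5]
opening: 0.363
gripper_force: 30.0
```

```bash
python3 -m inch '{"steps":[0,0,0.03,0,0,0,0,0,0,0,0,0,0,0.4,0,0,0,0,0,0,0.5,0,0,0,0,0,0,1,0,0,0,0,0,0,1,0,0,0,0,0,0,1,0,0,-1,0,0,0,1,0,0,-3,0,0,0,1,0,0,-5,0,0,0,1,0,0,-4,0,0,0,1,0,0,-1.5,0,0,0,1,0,0,0,0,0,0,1]}'
python3 -c "
from h import *
go(.475,.113,.2,15.8)"
```

```text
time: 32.58
tool_pos: [0.6287, 0.2767, 0.2042]
eef_rot: [3.142, -0.002, 0.275]
force: [-1.2, -0.0, -0.4]
opening: 0.998
gripper_force: 0.0
t32.6 shift [-19.24  11.58   0.38] turn z -0.0 q [0.25 0.33 1.46 0.   1.35 1.55]
```

```bash
python3 -m inch '{"steps":[-1.5,0.9,0,0,0,0,1,-3.5,2.1,0,0,0,0,1,-4.5,2.7,0,0,0,0,1,-4.5,2.7,0,0,0,0,1,-3,1.8,0,0,0,0,1,-1.6,0.9,0,0,0,0,1,-0.6,0.4,0,0,0,0,1,0,0,0,0,0,0,1,0,0,0,0,0,0,1]}'
python3 - <<'E'
from h import *
o=get_obs(); np.save("o6.npy",np.r_[o["tool_pos"],o["eef_rot"]])
a=get_image("wrist")[:,:,::-1].copy(); cv2.imwrite("pics/w12.png",a)
C=cam("wrist",o); outline(C,a,.4757,.1135,0,.046,0,.028,(0,255,255))
outline(C,a,.6245,.276,15.8,.042,.023,.038); outline(C,a,.6245,.276,15.8,.058,.038,.028,(0,255,255))
print(proj(C,[.4757,.1135,.028]),proj(C,[.6245,.276,.03]))
cv2.imwrite("pics/w13.png",cv2.resize(a[0:300,200:600],None,fx=2,fy=2))
g=cv2.cvtColor(a,cv2.COLOR_BGR2HSV)
go(.4695,-.2838,.2,15.8)
E
```

```text
time: 33.7
tool_pos: [0.475, 0.1141, 0.2029]
eef_rot: [-3.141, 0.001, 0.276]
force: [0.3, 0.7, -1.0]
opening: 0.999
gripper_force: 0.0
[322.17712823 216.84645607] [193.62491853  14.88431515]
t33.8 shift [-11.37  38.14   0.3 ] turn z -0.0 q [ 0.   -0.14  1.96  0.    1.32  1.3 ]
```

View pics/w13.png

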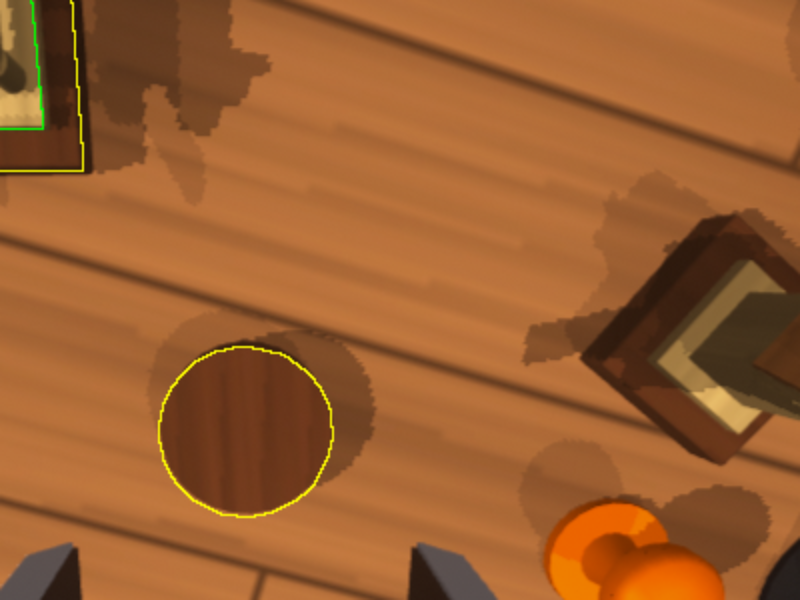

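The outline sits exactly on the round plinth (0.4757, 0.1135), and the bear and house both look centred and aligned. Back to the mushroom.

```bash
python3 -m inch '{"steps":[-0.6,2,0,0,0,0,1,-1.3,4.3,0,0,0,0,1,-1.6,5.4,0,0,0,0,1,-1.6,5.4,0,0,0,0,1,-1.6,5.4,0,0,0,0,1,-1.6,5.4,0,0,0,0,1,-1.4,4.6,0,0,0,0,1,-0.9,3,0,0,0,0,1,-0.5,1.7,0,0,0,0,1,-0.27,0.94,0,0,0,0,1,0,0,0,0,0,0,1]}'
python3 -c "
from h import *
go(.4691,-.2836,.0465,15.8)"
```

```text
time: 35.12
tool_pos: [0.4693, -0.2838, 0.2032]
eef_rot: [-3.141, 0.0, 0.276]
force: [0.1, 0.9, -0.2]
opening: 1.0
gripper_force: 0.0
t35.1 shift [-1.000e-02 -2.000e-02  1.567e+01] turn z -0.0 q [-0.75  0.01  1.82  0.    1.31  0.54]
```

```bash
python3 -m inch '{"steps":[0,0,2,0,0,0,1,0,0,3.5,0,0,0,1,0,0,3.5,0,0,0,1,0,0,3,0,0,0,1,0,0,2,0,0,0,1,0,0,1,0,0,0,1,0,0,0.6,0,0,0,1,0,0,0,0,0,0,1,0,0,0,0,0,0,0,0,0,0,0,0,0,0,0,0,0,0,0,0,0,0,0,0,0,0,0,0]}'
python3 -m inch '{"steps":[0,0,0,0,0,0,0,0,0,0,0,0,0,0]}'
python3 -m inch '{"steps":[0,0,-0.3,0,0,0,0,0,0,-0.7,0,0,0,0,0,0,-1.5,0,0,0,0,0,0,-3,0,0,0,0,0,0,-4.5,0,0,0,0,0,0,-2.5,0,0,0,0,0,0,0,0,0,0,0]}'
python3 -c "
from h import *
go(.4757,.1135,.165,15.8)"
```

```text
time: 36.62
tool_pos: [0.4691, -0.2842, 0.0475]
eef_rot: [3.142, -0.0, 0.275]
force: [0.4, -1.0, 2.2]
opening: 0.61
gripper_force: 12.0
time: 36.88
tool_pos: [0.4691, -0.2842, 0.0475]
eef_rot: [-3.142, 0.0, 0.275]
force: [-0.2, 1.1, 0.7]
opening: 0.61
gripper_force: 30.0
time: 37.75
tool_pos: [0.4704, -0.2854, 0.1757]
eef_rot: [3.136, -0.003, 0.275]
force: [0.1, 0.7, -1.5]
opening: 0.607
gripper_force: 30.0
t37.8 shift [ 11.35 -38.25   0.9 ] turn z -0.0 q [-0.75  0.04  1.84 -0.    1.25  0.54]
```

```bash
python3 -m inch '{"steps":[0.5,-1.7,0,0,0,0,0,1.2,-4,0,0,0,0,0,1.5,-5,0,0,0,0,0,1.5,-5.1,0,0,0,0,0,1.5,-5.1,0,0,0,0,0,1.5,-5.1,0,0,0,0,0,1.5,-5,0,0,0,0,0,1.1,-3.7,0,0,0,0,0,0.7,-2.3,0,0,0,0,0,0.35,-1.25,0,0,0,0,0,0,0,0,0,0,0,0,0,0,0,0,0,0,0]}'
python3 -c "
from h import *
go(.4757,.1135,.0695,15.8)"
```

```text
time: 39.25
tool_pos: [0.4741, 0.1142, 0.1719]
eef_rot: [3.142, 0.001, 0.274]
force: [-0.1, -0.3, -1.9]
opening: 0.607
gripper_force: 30.0
t39.2 shift [ 0.15  0.11 10.24] turn z -0.1 q [ 0.   -0.11  1.99 -0.    1.26  1.3 ]
```

```bash
python3 -m inch '{"steps":[0.12,0.11,1.5,0,0,0,0,0,0,2.5,0,0,0,0,0,0,2.5,0,0,0,0,0,0,1.5,0,0,0,0,0,0,1,0,0,0,0,0,0,0.5,0,0,0,0,0,0,0,0,0,0,0,0,0,0,0,0,0,0]}'
python3 -c "
from h import *
go(.4757,.1135,.0695,15.8)"
```

```text
time: 40.25
tool_pos: [0.4764, 0.1141, 0.0781]
eef_rot: [3.141, -0.001, 0.275]
force: [0.2, 0.2, -1.7]
opening: 0.606
gripper_force: 30.0
t40.2 shift [-0.09  0.03  0.86] turn z -0.0 q [ 0.    0.03  2.05 -0.    1.06  1.3 ]
```

```bash
python3 -m inch '{"steps":[-0.05,0,0.2,0,0,0,0,0,0,0.2,0,0,0,0,0,0,0.2,0,0,0,0,0,0,0.1,0,0,0,0,0,0,0.05,0,0,0,0,0,0,0,0,0,0,0]}'
python3 -m inch '{"steps":[0,0,0.06,0,0,0,0,0,0,0,0,0,0,0]}'
python3 -c "
from h import *
go(.4757,.1135,.0695,15.8)"
```

```text
time: 41.0
tool_pos: [0.4753, 0.1139, 0.0698]
eef_rot: [-3.142, 0.0, 0.275]
force: [0.1, 0.1, -1.6]
opening: 0.611
gripper_force: 30.0
time: 41.25
tool_pos: [0.4754, 0.1139, 0.0695]
eef_rot: [3.141, -0.0, 0.275]
force: [-0.5, -0.1, 0.2]
opening: 0.609
gripper_force: 30.0
t41.2 shift [ 0.01  0.05 -0.  ] turn z -0.0 q [ 0.    0.04  2.06 -0.    1.04  1.3 ]
```

Starting to touch; one more press, then release and back off.

```bash
python3 -m inch '{"steps":[0,0,0.05,0,0,0,0,0,0,0,0,0,0,0]}'
python3 -m inch '{"steps":[0,0,0,0,0,0,0.65,0,0,0,0,0,0,0.75,0,0,0,0,0,0,1,0,0,0,0,0,0,1,0,0,0,0,0,0,1,0,0,-1,0,0,0,1,0,0,-3,0,0,0,1,0,0,-5,0,0,0,1,0,0,-4,0,0,0,1,0,0,-2,0,0,0,1,0,0,0,0,0,0,1,0,0,0,0,0,0,1]}'
python3 -m inch '{"steps":[-1,-2,-1,0,0,0,1,-1,-4,0,0,0,0,1,-1,-5,0,0,0,0,1,-1,-5,0,0,0,0,1,-1,-4,0,0,0,0,1,0,-2,0,0,0,0,1,0,0,0,0,0,0,1,0,0,0,0,0,0,1]}'
python3 - <<'E'
from h import *
a=get_image("top")[:,:,::-1].copy(); cv2.imwrite("pics/top3.png",a)
b=get_image("scene")[:,:,::-1]
cv2.imwrite("pics/end.png",np.hstack([cv2.resize(a[165:325,190:350],(400,400)),cv2.resize(b[160:340,230:410],(400,400))]))
E
```

```text
time: 41.5
tool_pos: [0.4755, 0.1139, 0.0695]
eef_rot: [3.142, 0.0, 0.275]
force: [-3.2, -1.5, 4.8]
opening: 0.607
gripper_force: 30.0
time: 43.0
tool_pos: [0.4747, 0.1139, 0.2178]
eef_rot: [-3.141, 0.001, 0.275]
force: [0.4, 0.5, -0.6]
opening: 0.998
gripper_force: 0.0
time: 44.0
tool_pos: [0.367, 0.3117, 0.2285]
eef_rot: [3.141, 0.001, 0.275]
force: [0.6, 0.5, -0.6]
opening: 1.004
gripper_force: 0.0
```

View pics/end.png

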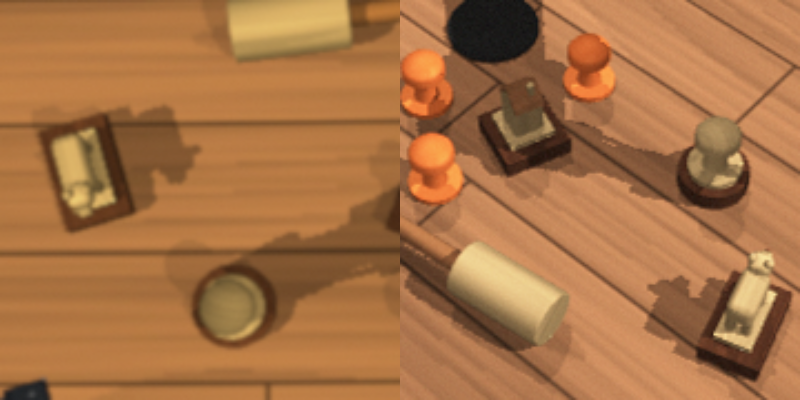

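All three carvings stand upright and centred on their own plinths, the mat is empty and the arm is clear of everything.

```bash
python3 -c "
from rig import order
print(order.job_done())"
```

```text
the job is handed in; nothing more can be done
None
```

I parked the mushroom on the mat and let go of it there, then put the house, bear and mushroom upright on their own plinths; I handed the job in after about 44 s, with the mallet, gouge, head and orange look-alikes untouched.

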